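Clamp a porcelain gift box in its opening fixture and draw off the tight lid

TASK

Swing the toggle clamp over centre until it locks onto the base board of the box in the fixture, then draw the tight lid straight up off the box. Set the lid down upright, open side down, wholly on the square cardboard sheet lying beside the fixture, and only then swing the clamp fully back open, leaving the opened box seated in its nest. Leave everything else on the bench where it is.

Things in the scene. Friction and masses are not known exactly. Their poses are not given: they have to be found in the camera images.
- fixture: Fixed opening fixture: plywood plate 350 x 130 x 10 mm, wooden strips 20 mm above the bench that locate the base board, a lip (top 28 mm) that overhangs its end away from the clamp, and a steel toggle clamp. Origin at bench level under the centre of the box's place (plate from x = -102 to +248 mm); x points from the box to the clamp, y along the clamp's hinge line, z up.
- clamp_pivot (a point): Hinge point of the clamp's handle, 208 mm along the fixture's x from its origin, 64 mm above the bench; the handle turns about the line along the fixture's y axis through it. A short link joins the handle's foot to the clamp's arm, which is hinged between two upright steel plates (tops 72 mm above the bench, 36 mm over both) on the box side of this point.
- handle (a joint): Clamp handle angle. 0 = open: handle leans back, away from the box, 1.2 rad from upright, arm raised clear. 1.2 = locked at its stop: handle upright, arm level, foot pressing on the board. Dead centre 1.05; past it the clamp stays locked. Friction holds it where it is left below 0.8. The ball needs 2 to 6 N, most just before dead centre. Starts at 0.
- handle_ball (a point): Centre of the black ball, 28 mm across, at the end of the handle, 100 mm from the pivot (steel rod 13 mm thick, black sleeve 18 mm thick below the ball). At handle angle q it lies 100*sin(1.2-q) mm from the pivot along the fixture's +x and 100*cos(1.2-q) mm above it.
- clamp_pad: Sprung spindle with a round rubber foot, 20 mm in diameter, at the end of the clamp's 88 mm arm. The origin is at the arm's end; the foot's face lies 34.5 mm below it along its own -z. Locked, the foot presses on the base board 70 mm from the box centre with about 14 N.
- box_base: Lower half of the box, loose in the nest, about 0.4 kg: grey base board 170 x 84 x 10 mm with an upright open neck 67 x 51 mm, 58 mm tall, a small porcelain cup fixed inside. Origin: centre of the board's underside (10 mm above the bench when seated), x along the 170 mm, z up. Neck top 68 mm above the origin.
- lid: Deep cardboard lid over the neck, 76 (its x) x 60 (its y) x 80 mm tall, walls 3 mm, closed flat top, open below, 70 g. Origin: centre of its lower rim, z up. Pushed on, its rim rests on the base board 20 mm above the bench, its top at 100 mm. It drags on the neck with 8 to 14 N, more than the unclamped base weighs; it is clear of the neck once raised 58 mm.
- sheet: Plain square sheet of corrugated cardboard lying flat, fixed to the bench, 160 x 160 mm, 4 mm thick. Origin at the centre of its underside, at bench level.
- dish: Low round white porcelain dish, 100 mm across, 32 mm tall: a bystander. Origin under its centre.
- tape_roll: Roll of brown packing tape lying flat, 90 mm across, 45 mm tall: a bystander beside the fixture. Origin under its centre.
- marker: Black marker pen, 130 x 14 x 14 mm, lying beside the fixture: a bystander. Origin under its centre, x along the pen.
- cup: White porcelain cup, 72 mm across, 60 mm tall: a bystander. Origin under its centre.
- carton_small: Small plain closed carton 100 x 75 x 60 mm without a base board: a bystander. Origin under its centre.
Things that resemble listed ones, but are neither listed nor needed, are in the scene too. There is more than one size of the box_base; the one meant has the size given above. Leave any green look-alike of the lid alone.

How it is judged (in metres and radians):
On the way, in this order (a step that is already met when the one before it is completed fails the run):
1. the clamp is locked past centre with its foot pressing on the base board, the lid still on (value of joint handle above 1.12 rad and contact force between clamp_pad and box_base above 5 N and z of lid in the frame of box_base below 0.02 m and z of box_base in the frame of fixture below 0.015 m and horizontal distance between box_base and fixture below 0.012 m and angle between box_base's own z axis and vertical below 0.08 rad), for 0.2 s.
2. the lid is drawn clear above the neck while the clamp holds the base in its nest (value of joint handle above 1.12 rad and z of lid in the frame of box_base above 0.069 m and horizontal distance between lid and box_base below 0.04 m and z of box_base in the frame of fixture below 0.015 m and horizontal distance between box_base and fixture below 0.012 m and angle between box_base's own z axis and vertical below 0.08 rad), for 0.05 s.
3. the lid stands upright on the cardboard sheet, released, the clamp still locked (value of joint handle above 1.12 rad and z of lid in the frame of sheet between 0 and 0.01 m and angle between lid's own z axis and vertical below 0.1 rad and x of lid in the frame of sheet between -0.05 and 0.05 m and y of lid in the frame of sheet between -0.05 and 0.05 m and contact force between the fingers and lid below 0.1 N and linear speed of lid below 0.03 m/s), for 0.2 s.
At the end, for the whole second after the job is handed in: Clamp handle back open (below 0.25 rad), at rest; lid upright (0.1 rad), open side down, released and at rest on the sheet, its centre within 50 mm of the sheet's along each sheet axis; box base in its nest, within 12 mm, level (0.08 rad), not lifted over 5 mm (value of joint handle below 0.25 rad and z of lid in the frame of sheet between 0 and 0.01 m and angle between lid's own z axis and vertical below 0.1 rad and x of lid in the frame of sheet between -0.05 and 0.05 m and y of lid in the frame of sheet between -0.05 and 0.05 m and contact force between the fingers and lid below 0.1 N and linear speed of each of lid, box_base below 0.03 m/s and z of box_base in the frame of fixture below 0.015 m and horizontal distance between box_base and fixture below 0.012 m and angle between box_base's own z axis and vertical below 0.08 rad and velocity of joint handle below 0.1 rad/s); the robot touches nothing.
It fails at once if the base board is lifted more than 10 mm out of its nest or tipped (z of box_base in the frame of fixture above 0.02 m or angle between box_base's own z axis and vertical above 0.15 rad).
It fails at once if the lid is dropped onto the sheet (falls free faster than 0.6 m/s) (z of lid in the frame of sheet below 0.04 m and linear speed of lid above 0.6 m/s and contact force between the fingers and lid below 0.1 N).
It fails at once if a bystander is pushed more than 30 mm or knocked over (distance of any of dish, tape_roll, marker, cup, carton_small from where it was at the start of the episode above 0.03 m or angle between any of dish, tape_roll, marker, cup, carton_small's own z axis and vertical above 0.5 rad).
It also fails if it takes over 72 s, if anything falls off the work surface, if the arm or the gripper's body presses on something with over 40 N, if the wrist force passes 120 N, or if a joint passes its speed limit or range.

ROBOT

A 6-joint arm with a two-finger parallel gripper is mounted at the origin on the work surface. World frame = base frame: x ahead of the robot, y to its left, z up, the work surface at z = 0. Lengths are in mm, angles in rad, forces in N, time in s.
With the tool pointing down it reaches from about 350 to 975 mm from the base axis. Payload 4.9 kg.
Tool frame: the origin (TCP) lies at the very end of the fingers, on their centre line; the grasp point (between the pads) lies 19 mm behind it; x points along the fingers, y is the direction in which the jaws open and shut, and the axes are right-handed (so a half turn about x gives the same grasp; the last joint's range is limited). The gripper opens to 85 mm and grips with 20 to 120 N. Pads are 22 mm wide; open, the fingers measure 114 mm over their backs; the gripper's body (76 mm by 85 mm) begins 54 mm behind the grasp point. The pads swing forward as they close: fully open they stand 13 mm farther back than shut.
Start: joints at [-0.119, 0.053, 1.613, -0, 1.476, -0.119], TCP at [624.981, 0.003, 231.304] pointing down, gripper open.
Joint ranges: [-3.01, 3.01], [-1.01, 2.22], [0.06, 2.58], [-1.02, 4.17], [0.09, 2.62], [-3.14, 3.14]. Speed limits (rad/s): [2.57, 2.57, 3.14, 3.14, 3.14, 3.14].

INTERFACE

Orientations are given as a 3x3 rotation matrix whose columns are the frame's x, y, z axes.
In Python, from rig import env gives the robot as it stands. The module is installed in compiled form; this text tells all that it offers. Calls block until the motion is done:
- env.move_ptp(position, orientation): joint-space move of the TCP to a pose.
- env.move_l(position, velocity=150, rot=None, force_limit=None): straight line of the TCP; rot=None keeps the orientation; velocity is the mean speed in mm/s. With force_limit (N) it stops when the force on the tool has changed by that much, and returns True; else False.
- env.move_j(angles): joint-space move.
- env.ungrasp() and env.close(grip_force=None): open the fingers fully, or close them until they stop; grip_force is the grip in N (None keeps the last).
- env.dwell(seconds).
- env.inverse_kinematics(position, orientation): joint angles nearest the present ones, or None.
- env.state(): the state.
- env.grab_frame(name): name is "scene" or "side" or "wrist"; returns (picture, depth): 400x640x3 uint8, red, green, blue; 400x640 float32, mm along the optical axis (not along the pixel's ray), 0 where there is no reading.
- env.camera_params(name): a dict with "mtx" (3x3 intrinsics, pixels), "R" (3x3) and "t" (3): a world point X has camera coordinates R X + t. Camera axes: x right, y down, z forward; pixel columns grow to the right and rows downward; lengths in mm; the calibration is good to about 2 mm. A picture is of the moment at which its call begins: read the wrist's pose just before it. camera_params takes no time and is no camera call; for the wrist camera it gives the pose at the moment of the call.
A pose or a line that the arm cannot do raises env.PlanningError and nothing moves.
- env.close_job(): hands the job in, once; it reports no verdict.
Trained networks look in the newest picture that a camera, given by its name, has taken for a name from the list of things; names that differ only in an ending like _2 or _b are one class to them, and where a whole thing is asked for, a point or a joint stands for the part that bears it (a point fixed in the world has none). Each returns a list of dicts, best first, with "score" (0 to 1); they miss things now and then, are a little off and sometimes report something else, mostly with a low value. They report only what shows in the picture. A call takes as long as a camera call. They do not tell look-alikes from the thing itself.
- env.look_for(camera, query): "at" ([x, y, z] in mm, in the coordinates of the camera as it stood for that picture, good to about 4 mm: the middle of the surface that is visible of it).
The state is a dict: "clock": time; "qpos": joint angles; "qd": joint speeds; "tau": joint torques, N m; "position": TCP position; "tool_rot": TCP orientation; "contact_force": force on the tool from outside, world axes, zero at the start; "moment": the same for the moment, N m; "opening": opening from 0.0 (shut) to 1.0 (fully open).
Only numpy, scipy, OpenCV 4.12 (cv2) and the standard library are available. Lean on these libraries where they do the work, as an engineer would, in place of code of your own. Each camera call takes 0.05 s, during which the arm holds its last target. There are 200 camera calls.

## Working session

There is one attempt and no reset: what is moved stays moved. The work goes in short steps, each a Python script; the robot and the scene stay as the last script left them, time stands still between calls to the robot, and variables do not carry over. Pictures are saved under pics/ and viewed, about 8 in all and at most 12, crops included, and the job is handed in when it is done.

```bash
mkdir -p pics; cat > h.py <<'E'
import numpy as np, cv2
from rig import env
def snap(n,f=None):
    P=env.camera_params(n); im,d=env.grab_frame(n)
    if f: cv2.imwrite('pics/'+f,im[:,:,::-1])
    return im,d,P
def world(P,d):
    v,u=np.mgrid[:d.shape[0],:d.shape[1]]
    K=P['mtx']; c=np.stack([(u-K[0,2])/K[0,0]*d,(v-K[1,2])/K[1,1]*d,d],-1)
    return (c-P['t'])@P['R']   # R^T(c-t)
def c2w(P,a): return (np.array(a)-P['t'])@P['R']
E
python3 - <<'E'
from h import *
for n in ['scene','side']:
    im,d,P=snap(n,n+'0.png'); np.savez(n+'0.npz',im=im,d=d,**P)
    for q in ['fixture','handle_ball','handle','clamp_pad','box_base','lid','sheet','dish','tape_roll','marker','cup','carton_small']:
        print(n,q,[(round(r['score'],2),c2w(P,r['at']).round().tolist()) for r in env.look_for(n,q)[:4]])
print(env.state()['clock'])
E
```

```text
scene fixture [(0.96, [561.0, 135.0, 13.0])]
scene handle_ball [(0.96, [559.0, 233.0, 88.0])]
scene handle [(0.82, [564.0, 238.0, 86.0])]
scene clamp_pad [(0.64, [534.0, 72.0, 110.0])]
scene box_base [(0.97, [532.0, 31.0, 21.0]), (0.87, [249.0, -211.0, 11.0])]
scene lid [(0.83, [364.0, -14.0, 58.0]), (0.76, [529.0, -5.0, 77.0])]
scene sheet [(0.76, [486.0, -367.0, 3.0]), (0.37, [448.0, 401.0, 39.0])]
scene dish [(0.87, [617.0, -416.0, 17.0])]
scene tape_roll [(0.78, [423.0, 139.0, 29.0])]
scene marker [(0.88, [620.0, 29.0, 17.0])]
scene cup [(0.59, [445.0, 399.0, 38.0])]
scene carton_small [(0.76, [633.0, 455.0, 56.0])]
side fixture [(0.74, [526.0, 87.0, 14.0])]
side handle_ball [(0.48, [562.0, 241.0, 87.0])]
side handle [(0.73, [565.0, 236.0, 85.0])]
side clamp_pad [(0.69, [529.0, 82.0, 10.0]), (0.51, [531.0, 68.0, 112.0])]
side box_base [(0.58, [220.0, -311.0, 13.0])]
side lid [(0.96, [343.0, -44.0, 72.0]), (0.6, [502.0, -42.0, 95.0]), (0.53, [443.0, 385.0, 40.0])]
side sheet [(0.71, [478.0, -383.0, 4.0])]
side dish [(0.59, [636.0, -388.0, 15.0])]
side tape_roll [(0.87, [410.0, 120.0, 30.0]), (0.64, [565.0, 234.0, 89.0])]
side marker [(0.65, [619.0, 13.0, 8.0])]
side cup [(0.85, [443.0, 384.0, 40.0])]
side carton_small []
1.3
```

View pics/scene0.png

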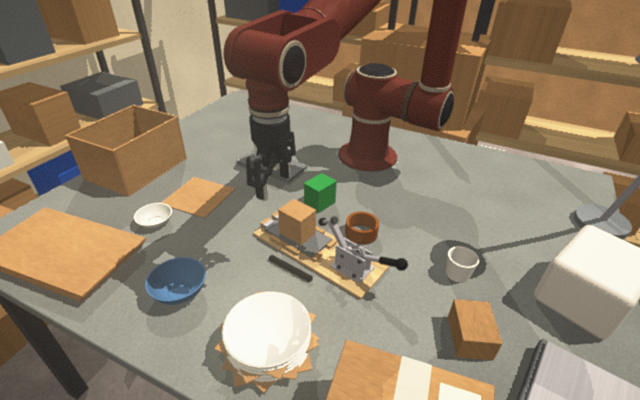

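View pics/side0.png

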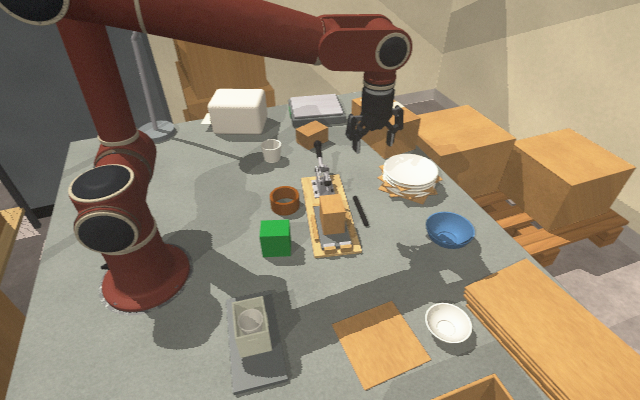

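The scene view shows the boxed lid at about (297,222), the clamp at (350,260), its ball at (402,264) and the sheet at (200,195). The green look-alike is at (320,192). Next I measure these from depth.

```bash
python3 - <<'E'
from h import *
for n in ['scene','side']:
    z=np.load(n+'0.npz'); d=z['d']; im=z['im'].astype(int); W=world(z,d); ok=d>0
    hsv=cv2.cvtColor(z['im'],cv2.COLOR_RGB2HSV)
    x,y,h=W[...,0],W[...,1],W[...,2]
    def rect(name,m):
        m=(m&ok).astype(np.uint8); k,l,s,c=cv2.connectedComponentsWithStats(m)
        if k<2: print(n,name,'none');return
        i=1+s[1:,4].argmax(); p=W[l==i]; r=cv2.minAreaRect(p[:,:2].astype(np.float32))
        print(n,name,len(p),'c',np.round(r[0],1),'size',np.round(r[1],1),'ang',round(r[2],1),'z',np.median(p[:,2]).round(1))
    near=lambda cx,cy,w:(abs(x-cx)<w)&(abs(y-cy)<w)
    sat=hsv[...,1]>70
    rect('lidtop',near(525,-15,70)&(h>94)&(h<106)&sat)
    rect('sheet',near(485,-375,150)&(h>-4)&(h<10)&(hsv[...,1]>90)&(hsv[...,0]<25))
    rect('plate',near(545,80,220)&(h>5)&(h<35)&(hsv[...,0]<30)&(hsv[...,1]>60))
    rect('green',near(360,-20,90)&(h>50)&(hsv[...,0]>40)&(hsv[...,0]<80)&sat)
    m=near(562,240,45)&(h>60)&ok&(im.sum(-1)<150); p=W[m]
    # ball+sleeve: dark points; farthest y part, sphere-fit r=14
    from scipy.optimize import least_squares
    q=p[p[:,1]>p[:,1].max()-26]
    s=least_squares(lambda c:np.linalg.norm(q-c,axis=1)-14,q.mean(0)-[0,0,5],loss='soft_l1')
    print(n,'ball',len(p),len(q),p.min(0).round(),p.max(0).round(),s.x.round(1),s.cost.round(2))
E
```

```text
scene lidtop 499 c [508.2 -12.7] size [78.4 62.9] ang 77.3 z 99.9
scene sheet 1614 c [ 477.2 -374.1] size [165.4 171.1] ang 0.3 z 4.0
scene plate 2357 c [523.9  58. ] size [351.3 132.7] ang 77.9 z 10.3
scene green 566 c [341.  -27.7] size [62.6 82.1] ang 73.3 z 78.4
scene ball 156 91 [562. 231.  82.] [586. 285. 116.] [570.8 279.2  99.4] 82.74
side lidtop 452 c [510.1 -11.7] size [80.5 60.2] ang 78.0 z 100.2
side sheet 4969 c [ 481.  -372.3] size [160.5 161.9] ang 3.1 z 4.4
side plate 1572 c [525.9  58.4] size [354.3 129.5] ang 77.9 z 11.1
side green 715 c [342.  -28.3] size [65.2 76.2] ang 72.1 z 79.4
side ball 28 23 [561. 236.  88.] [580. 283. 111.] [569.2 270.9  93.5] 39.55
```

```bash
cat >> h.py <<'E'
th=np.deg2rad(77.8); ex=np.array([np.cos(th),np.sin(th),0]); ey=np.array([-np.sin(th),np.cos(th),0])
O=np.array([509.5,-12.7,0])
def F(x,y,z): return O+x*ex+y*ey+np.array([0,0,z])
def rot(s=-1):
    X=np.array([0,0,-1.]); Y=s*ey; return np.column_stack([X,Y,np.cross(X,Y)])
def ball(q): a=1.2-q; return F(208+100*np.sin(a),0,64+100*np.cos(a))
def st(t=''):
    s=env.state(); print(t,round(s['clock'],1),s['position'].round(1) if hasattr(s['position'],'round') else np.round(s['position'],1),'f',np.round(s['contact_force'],1),'op',round(s['opening'],3)); return s
E
python3 - <<'E'
from h import *
print(env.state()['tool_rot'])
for s in (1,-1): print(s,[np.round(env.inverse_kinematics(p,rot(s)),2) for p in (ball(0)+[0,0,100],F(0,0,60),[479,-373,45])])
E
```

```text
[[-4.77888966e-05  9.99999999e-01 -2.32661850e-05]
 [ 2.43267812e-06 -2.32660688e-05 -1.00000000e+00]
 [-9.99999999e-01 -4.77889532e-05 -2.43156626e-06]]
1 [array([ 0.34,  0.1 ,  1.61, -0.  ,  1.43, -2.59]), array([-0.17, -0.05,  2.02, -0.  ,  1.17, -3.1 ]), array([-0.78,  0.19,  1.79, -0.  ,  1.16,  2.57])]
-1 [array([ 0.34,  0.1 ,  1.61, -0.  ,  1.43,  0.55]), array([-0.17, -0.05,  2.02, -0.  ,  1.17,  0.04]), array([-0.78,  0.19,  1.79, -0.  ,  1.16, -0.57])]
```

s=-1 is well inside the joint ranges. I go above the lid and then the ball for wrist views, to refine the estimate.

```bash
python3 - <<'E'
from h import *
def top(W,m):
    p=W[m]; k,l,s,c=cv2.connectedComponentsWithStats(m.astype(np.uint8)); i=1+s[1:,4].argmax(); return W[l==i]
env.move_ptp(F(0,0,300),rot())
im,d,P=snap('wrist','w_lid.png'); W=world(P,d); h=W[...,2]
p=top(W,(d>0)&(abs(h-100)<5)&(np.hypot(W[...,0]-O[0],W[...,1]-O[1])<70))
r=cv2.minAreaRect(p[:,:2].astype(np.float32)); print('lid',r,np.median(p[:,2]))
b=ball(0); env.move_ptp(b+[0,0,130],rot())
im,d,P=snap('wrist','w_ball.png'); W=world(P,d); h=W[...,2]
rel=W-O; fx,fy=rel@ex,rel@ey
m=(d>0)&(h>70)&(h<130)&(abs(fy)<25)&(fx>230)&(fx<330)
p=np.stack([fx,fy,h],-1)[m]; print('handle f-frame',len(p),p.min(0).round(1),p.max(0).round(1))
for a in range(230,320,10):
    q=p[(p[:,0]>=a)&(p[:,0]<a+10)]
    if len(q): print(a,len(q),'y',q[:,1].min().round(1),q[:,1].max().round(1),'ztop',q[:,2].max().round(1))
print([(r['score'],c2w(P,r['at']).round(1)) for r in env.look_for('wrist','handle_ball')],b)
st()
cv2.imwrite('pics/w.png',np.hstack([cv2.resize(cv2.imread('pics/'+f),(400,250)) for f in('w_lid.png','w_ball.png')]))
E
```

```text
lid ((508.7198486328125, -12.237056732177734), (76.43895721435547, 60.0711669921875), 77.95843505859375) 100.41359329000568
handle f-frame 1453 [230.1 -12.9  75.8] [315.5  14.4 115.8]
230 85 y -5.4 6.2 ztop 83.9
240 73 y -5.3 6.9 ztop 90.1
250 127 y -8.3 9.0 ztop 94.5
260 145 y -8.2 8.8 ztop 98.7
270 154 y -8.0 9.6 ztop 102.1
280 144 y -7.8 9.4 ztop 108.1
290 206 y -11.9 13.4 ztop 115.7
300 359 y -12.9 14.4 ztop 115.8
310 160 y -10.1 11.5 ztop 112.0
[(0.82, array([567.2, 251.9,  96.7]))] [573.15185468 281.70148768 100.23577545]
 3.2 [573.8 280.5 231. ] f [0.7 0.9 0. ] op 1.002
```

View pics/w.png

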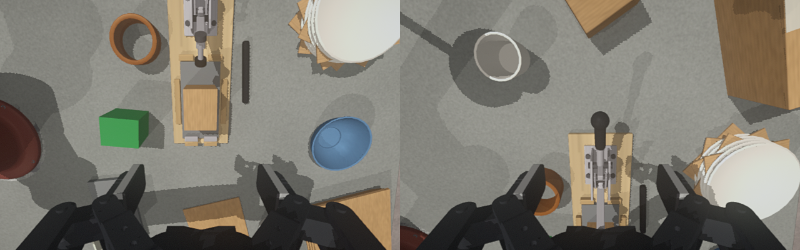

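The wrist views show the lid at (200,105) and the ball at (600,120), and nothing stands near either grasp. Everything agrees to about 1 mm, so I grip the ball and swing the clamp.

```bash
sed -i 's/^O=.*/O=np.array([508.8,-12.3,0])/' h.py; cat >> h.py <<'E'
G=np.array([0,0,-21.])   # TCP relative to gripped centre
def arc(q0,q1,n=8,v=90):
    for q in np.linspace(q0,q1,n+1)[1:]:
        env.move_l(ball(q)+G,v); st('q%.2f'%q)
E
python3 - <<'E'
from h import *
env.move_l(ball(0)+G,150,rot(),force_limit=15); st('down')
env.close(25); st('closed')
arc(0,0.3,2)
snap('scene','c1.png')
E
```

```text
down 4.4 [573.4 282.4  80.7] f [ 0.9  0.6 -0.6] op 0.999
closed 5.0 [572.6 282.2  79.7] f [-0.4 -1.1  1.8] op 0.31
q0.15 5.3 [571.3 275.8  93.2] f [-0.3  0.4  1.9] op 0.307
q0.30 5.6 [569.4 267.3 105.2] f [ 0.6 -1.7  1.1] op 0.311
```

```bash
python3 -c "
import cv2;a=cv2.imread('pics/c1.png')[170:330,230:490];cv2.imwrite('pics/c1c.png',cv2.resize(a,None,fx=2.5,fy=2.5))"
```

```text
(no output)
```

View pics/c1c.png

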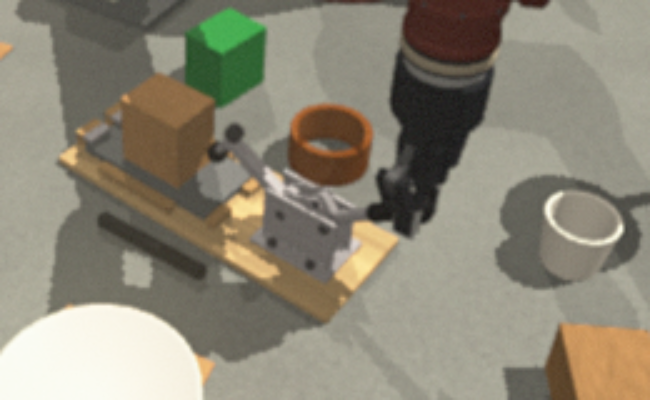

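The ball at crop pixel (380,210) is in the jaws (opening ≈ 26 mm), and the handle is rising with it. I continue to the stop.

```bash
python3 - <<'E'
from h import *
arc(0.3,1.2,7)
arc(1.2,1.23,1,30)
env.dwell(.3); st('hold')
im,d,P=snap('scene','c2.png')
E
python3 -c "
import cv2;a=cv2.imread('pics/c2.png')[170:330,230:490];cv2.imwrite('pics/c2c.png',cv2.resize(a,None,fx=2.5,fy=2.5))"
```

```text
q0.43 5.9 [567.6 258.8 114.6] f [ 1.8 -1.9 -0.3] op 0.311
q0.56 6.2 [565.5 249.3 123. ] f [ 1.7 -2.3 -0.2] op 0.308
q0.69 6.5 [563.2 238.9 130. ] f [ 2.4 -1.5  0.1] op 0.306
q0.81 6.8 [560.8 227.7 135.8] f [ 1.1 -2.2  0. ] op 0.309
q0.94 7.1 [558.4 216.2 140. ] f [2.2 0.7 1. ] op 0.308
q1.07 7.4 [555.7 203.6 142.7] f [1.8 0.  3.2] op 0.302
q1.20 7.7 [552.9 190.5 143.4] f [ 1.8 -2.2  4. ] op 0.303
q1.23 7.9 [552.5 188.4 143.5] f [2.3 0.1 5.3] op 0.301
hold 8.2 [552.5 188.4 143.5] f [2.2 0.1 4.6] op 0.301
```

View pics/c2c.png

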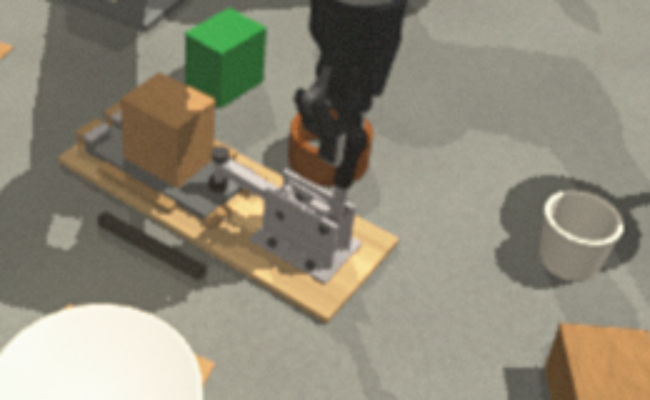

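The arm lies level with its foot on the board (crop (218,180)), and the handle is upright. I release it, check the ball's position from above, and then pull the lid.

```bash
python3 - <<'E'
from h import *
env.ungrasp(); env.move_l(ball(1.2)+[0,-0,110],150); st('up')
im,d,P=snap('wrist','w3.png'); W=world(P,d); rel=W-O; fx,fy,h=rel@ex,rel@ey,W[...,2]
m=(d>0)&(h>150)&(h<190)&(abs(fy)<25)&(abs(fx-208)<40); p=np.stack([fx,fy,h],-1)[m]
print('ball',len(p),p.min(0).round(1),p.max(0).round(1))
env.move_ptp(F(0,0,200),rot())
env.move_l(F(0,0,55),150,force_limit=15); st('at lid')
env.close(60); st('closed')
env.dwell(.3); env.move_l(F(0,0,70),30); st('15 up')
im,d,P=snap('scene','c4.png')
W=world(P,d); h=W[...,2]; m=(d>0)&(h>150)&(h<190)&(np.hypot(*(W-ball(1.2))[...,:2].transpose(2,0,1))<30); 
rel=W[m]-O; print('ball scene',m.sum(),(rel@ex).min(),(rel@ex).max(),W[m][:,2].max())
E
python3 -c "
import cv2;a=cv2.imread('pics/c4.png')[170:330,230:490];cv2.imwrite('pics/c4c.png',cv2.resize(a,None,fx=2.5,fy=2.5))"
```

```text
up 9.9 [552.1 190.9 272.5] f [-0.3 -0.  -0.6] op 1.0
ball 857 [203.  -13.8 162.7] [229.7  13.  179.1]
at lid 12.0 [509.8 -12.3  56.1] f [ 0.6 -0.1  0.5] op 1.004
closed 12.3 [509.3 -12.4  56.3] f [-2.3  0.5  5.5] op 0.699
15 up 13.3 [508.1 -12.2  69.7] f [-1.6  0.6 -7.1] op 0.692
ball scene 134 203.06186363219703 228.7700940300971 178.8624958478596
```

View pics/c4c.png

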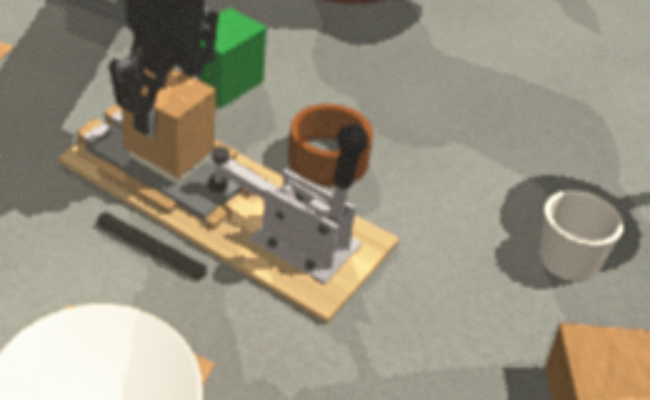

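The ball now sits at fixture x ≈ 216, where full lock would be 208. That puts the handle at only about 1.12 rad, right at the threshold, so it slipped a little in the jaws. I reseat the lid (raised only 15 mm) and push the handle to its stop with shut fingers before going on.

```bash
python3 - <<'E'
from h import *
print(env.move_l(F(0,0,54),30,force_limit=25)); st('lid down')
env.ungrasp(); env.move_l(F(0,0,230),200)
env.close(20)
env.move_ptp(F(265,0,230),rot()); env.move_l(F(265,0,140),150,force_limit=15); st('behind')
print(env.move_l(F(214,0,140),25,force_limit=14)); st('pushed'); env.dwell(.4); st('held')
def chk(n):
    im,d,P=snap(n,None); W=world(P,d); h=W[...,2]; rel=W-O; fx,fy=rel@ex,rel@ey
    m=(d>0)&(h>150)&(h<190)&(abs(fy)<20)&(abs(fx-208)<30)
    if m.sum(): print(n,'ball',m.sum(),fx[m].min().round(1),fx[m].max().round(1),h[m].max().round(1))
    m=(d>0)&(h>94)&(h<106)&(np.hypot(fx,fy)<60)
    if m.sum(): print(n,'lid top',m.sum(),np.median(h[m]))
chk('side')
env.move_l(F(265,0,140),100); env.move_l(F(265,0,250),200); 
env.move_ptp(F(120,0,280),rot()); env.ungrasp(); chk('wrist');chk('scene');chk('side'); st()
E
```

```text
False
lid down 14.0 [510.3 -12.5  56.4] f [-4.3  1.2  5.9] op 0.695
behind 18.0 [565.5 246.5 141.1] f [ 0.1 -0.6  0.6] op 0.0
True
pushed 19.3 [558.3 216.2 140.3] f [1.2 3.2 1.2] op -0.002
held 19.7 [558.2 216.1 140.2] f [1.9 3.1 2.3] op 0.001
side ball 136 191.1 236.2 189.0
side lid top 449 100.25859351767004
wrist ball 1054 194.5 221.6 180.0
wrist lid top 2972 100.56719160379211
scene ball 132 193.9 220.6 179.0
scene lid top 508 99.90416869070948
side ball 76 191.5 217.3 178.2
side lid top 451 100.317747950188
 22.5 [534.2 104.9 280. ] f [-0.4  0.6 -1. ] op 1.001
```

The ball is now at 207.7, fully locked, and the lid is seated (top at 100). Next I draw the lid, carry it over and set it down.

```bash
python3 - <<'E'
from h import *
env.move_ptp(F(0,0,200),rot()); env.move_l(F(0,0,55),150,force_limit=15)
env.close(60); env.dwell(.3); s=st('grip')
for z in (75,100,140): env.move_l(F(0,0,z),50); st('z%d'%z)
env.dwell(.3)
im,d,P=snap('scene','c5.png'); W=world(P,d); h=W[...,2]; rel=W-O; fx,fy=rel@ex,rel@ey
m=(d>0)&(h>150)&(h<190)&(abs(fy)<20)&(abs(fx-208)<30); print('ball',m.sum(),fx[m].min(),fx[m].max())
env.move_l(F(0,0,190),150)
env.move_l([479.5,-373,190],200); env.dwell(.2); st('over sheet')
im,d,P=snap('side','c6.png')
E
python3 -c "
import cv2;a=cv2.imread('pics/c5.png')[150:330,150:440];b=cv2.imread('pics/c6.png')[180:360,200:490];cv2.imwrite('pics/c56.png',cv2.resize(cv2.hconcat([a,b]),None,fx=1.37,fy=1.37))"
```

```text
grip 24.9 [509.8 -12.5  56.3] f [-0.3  0.7  5.8] op 0.692
z75 25.4 [508.1 -12.3  75. ] f [-2.  -0.4 -3.8] op 0.695
z100 26.1 [509.2 -12.5 101.1] f [-2.7 -1.2 -2.1] op 0.693
z140 27.0 [508.5 -12.3 139.6] f [-0.4  0.6 -0.4] op 0.697
ball 134 194.35983320662612 220.7472372830767
over sheet 30.0 [ 479.7 -372.5  190.1] f [-0.1  0.  -1. ] op 0.691
```

View pics/c56.png

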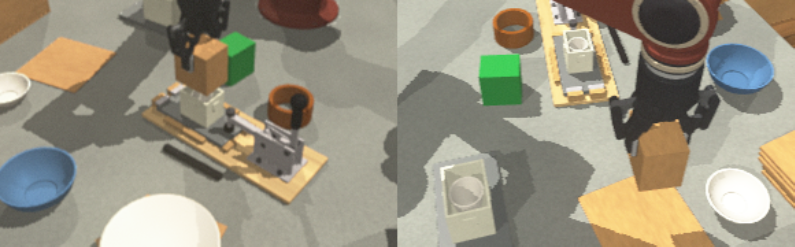

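The lid is off the neck at left (202,65) and held over the sheet at right (660,155). The base is still in its nest and the clamp is locked. I lower the lid.

```bash
python3 - <<'E'
from h import *
env.move_l([479.5,-373,60],120); st('above'); env.dwell(.3)
print(env.move_l([479.5,-373,34],15,force_limit=5)); st('touch')
env.dwell(.3); env.ungrasp(); env.dwell(.4); st('open')
env.move_l([479.5,-373,200],120)
env.dwell(.3)
for n in('side','wrist'):
    im,d,P=snap(n,'c7.png' if n=='side' else None); W=world(P,d)
    m=(d>0)&(W[...,2]>70)&(W[...,2]<95)&(np.hypot(W[...,0]-479,W[...,1]+373)<70)
    k,l,s,c=cv2.connectedComponentsWithStats(m.astype(np.uint8)); p=W[l==1+s[1:,4].argmax()]
    p=p[p[:,2]>np.percentile(p[:,2],80)-4]; r=cv2.minAreaRect(p[:,:2].astype(np.float32)); print(n,'lid',r,np.percentile(p[:,2],[5,50,95]))
st()
E
```

```text
above 31.3 [ 480.2 -373.6   61.2] f [-0.1 -1.2  0.4] op 0.696
True
touch 32.8 [ 479.5 -373.    40.4] f [-0.4  0.6  4. ] op 0.694
open 33.9 [ 478.7 -372.2   39.2] f [ 0.1  1.  -0.6] op 1.004
side lid ((480.6541748046875, -372.4031677246094), (78.62208557128906, 60.87675857543945), 78.0368423461914) [82.34964623 84.32391373 86.26866061]
wrist lid ((479.3359375, -372.6761779785156), (76.57754516601562, 60.17087173461914), 78.03682708740234) [83.34403962 84.45205958 85.5474957 ]
 35.8 [ 479.5 -373.   199.8] f [ 0.7  0.5 -0.4] op 0.998
```

The lid stands flat on the sheet: top at 84, centre (479,-373). Now I open the clamp with a firmer grip.

```bash
python3 - <<'E'
from h import *
env.move_l([490,-200,260],250); env.move_ptp(ball(1.2)+[0,0,90],rot()); env.move_l(ball(1.2)+G,120,force_limit=15); st('at ball')
env.close(60); st('closed')
arc(1.2,0.02,9,90)
env.dwell(.2); st('hold'); env.ungrasp(); env.dwell(.3); env.move_l(ball(0)+[0,0,130],120); env.dwell(.3)
def chk(n,f):
    im,d,P=snap(n,f); W=world(P,d); rel=W-O; fx,fy,h=rel@ex,rel@ey,W[...,2]
    m=(d>0)&(h>70)&(h<190)&(abs(fy)<20)&(fx>260)&(fx<340)
    if m.sum(): print(n,'ball',m.sum(),fx[m].min().round(1),fx[m].max().round(1),h[m].max().round(1))
    m=(d>0)&(h>70)&(h<85)&(abs(fx)<50)&(abs(fy)<50)
    if m.sum(): print(n,'neck',cv2.minAreaRect(np.stack([fx[m],fy[m]],-1).astype(np.float32)),np.median(h[m]))
chk('wrist',None); chk('scene','c8.png'); chk('side','c8s.png'); st()
E
python3 -c "
import cv2;a=cv2.imread('pics/c8.png')[100:360,130:530];cv2.imwrite('pics/c8c.png',cv2.resize(a,None,fx=2,fy=2))"
```

```text
at ball 39.2 [553.5 191.1 144.1] f [ 0.2 -0.3  0.3] op 1.005
closed 39.8 [553.1 191.  143.6] f [-0.5  0.1  2.1] op 0.295
q1.07 40.1 [555.9 204.2 142.7] f [ 1.  -0.4  4.3] op 0.294
q0.94 40.4 [558.7 217.1 140. ] f [0.  2.6 4.1] op 0.291
q0.81 40.7 [561.4 229.7 136.4] f [0.1 3.5 0.5] op 0.054
q0.68 41.0 [562.2 239.8 127.6] f [-0.6  0.3 -0.1] op -0.002
q0.54 41.3 [565.2 250.8 121.3] f [ 0.3 -0.6 -0.3] op -0.0
q0.41 41.6 [567.3 260.4 112.8] f [-0.5  0.2 -0.1] op -0.003
q0.28 41.9 [569.  268.8 102.8] f [ 0.4 -0.4  0. ] op 0.0
q0.15 42.1 [570.5 275.8  91.8] f [0.7 0.1 0.4] op 0.003
q0.02 42.4 [571.6 281.3  79.9] f [ 0.9  0.3 -0.1] op -0.002
hold 42.6 [572.5 281.4  81.4] f [-0.3 -0.9  0.6] op 0.001
scene neck ((-0.5323257446289062, 1.3972339630126953), (53.847618103027344, 70.1483154296875), 89.10204315185547) 75.69516385110089
side neck ((-0.17159271240234375, 0.19321823120117188), (52.82841110229492, 71.87177276611328), 89.71636199951172) 76.29002884294084
 45.6 [572.5 282.1 230.2] f [ 0.2  0.2 -0.4] op 1.001
```

View pics/c8c.png

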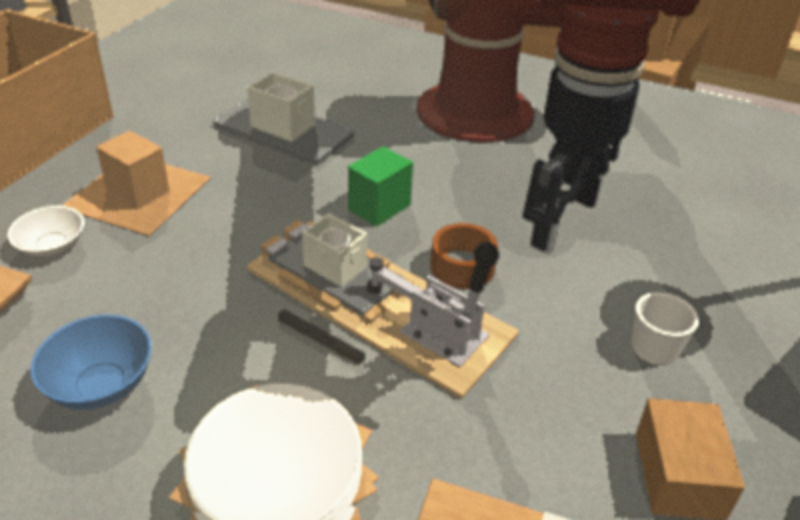

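The lid stands on the sheet at (135,165), but the ball (485,255) slipped out of the jaws at dead centre, so the clamp is still near locked. I'll push the sleeve over with shut fingers from the box side instead of gripping it.

```bash
python3 - <<'E'
from h import *
env.move_l(ball(0)+[0,0,160],200); env.close(20)
env.move_ptp(F(155,0,230),rot()); env.move_l(F(155,0,139),150,force_limit=12); st('behind')
def T(q,r=75,g=9):
    a=1.2-q; return F(208+r*np.sin(a)-g*np.cos(a)-12,0,64+r*np.cos(a)+g*np.sin(a))
env.move_l(T(1.2),60,force_limit=14)
for q in np.linspace(1.1,0.03,10):
    b=env.move_l(T(q),70,force_limit=20); st('q%.2f %s'%(q,b))
    if b: break
env.dwell(.2)
p=np.array(env.state()['position']); env.move_l(p+[0,0,30],80); env.move_l([p[0],p[1],300],200)
env.move_ptp(F(240,0,300),rot()); env.ungrasp(); env.dwell(.3)
def chk(n,f):
    im,d,P=snap(n,f); W=world(P,d); rel=W-O; fx,fy,h=rel@ex,rel@ey,W[...,2]
    m=(d>0)&(h>70)&(h<190)&(abs(fy)<20)&(fx>260)&(fx<340)
    if m.sum(): print(n,'ball',m.sum(),fx[m].min().round(1),fx[m].max().round(1),h[m].max().round(1))
    m=(d>0)&(h>70)&(h<85)&(abs(fx)<50)&(abs(fy)<50)
    if m.sum(): print(n,'neck',cv2.minAreaRect(np.stack([fx[m],fy[m]],-1).astype(np.float32)),np.median(h[m]))
chk('wrist',None); chk('scene','c9.png'); chk('side','c9s.png'); st()
E
python3 -c "
import cv2;a=cv2.imread('pics/c9.png')[100:360,130:530];cv2.imwrite('pics/c9c.png',cv2.resize(a,None,fx=2,fy=2))"
```

```text
behind 48.0 [542.3 139.7 140. ] f [ 0.3 -0.4 -0.1] op 0.001
q1.10 False 49.0 [550.  178.  139.6] f [-0.4 -0.3  0.2] op 0.001
q0.98 False 49.3 [551.8 187.  139.1] f [-0.5 -0.4 -0.2] op -0.0
q0.86 False 49.5 [553.7 195.7 137.6] f [-1.   0.1  0. ] op -0.002
q0.74 False 49.8 [555.6 204.1 135.2] f [-0.8  0.   0.3] op 0.003
q0.62 False 50.1 [557.3 212.3 131.7] f [-1.  -0.6 -0.3] op 0.0
q0.51 False 50.4 [558.9 219.9 127. ] f [ 0.6  1.  -0.1] op -0.0
q0.39 False 50.6 [560.3 226.9 121.6] f [ 0.5  0.6 -0.8] op 0.004
q0.27 False 50.9 [561.7 233.3 115.4] f [-0.2  0.   0.4] op -0.002
q0.15 False 51.2 [563.  238.9 108.5] f [-0.3 -0.4 -0.1] op -0.002
q0.03 False 51.5 [564.  243.6 101. ] f [0.7 0.2 0.8] op 0.003
wrist ball 929 260.1 313.1 120.3
wrist neck ((0.39048004150390625, 0.7715034484863281), (51.098087310791016, 68.99063110351562), 89.38060760498047) 77.62019985964919
scene ball 227 260.1 312.6 119.5
scene neck ((-0.022441864013671875, 1.0826091766357422), (70.81991577148438, 54.446014404296875), 2.1453726291656494) 75.68127842125031
side ball 86 260.4 311.0 119.7
side neck ((-0.3990516662597656, -0.7120513916015625), (51.399906158447266, 71.3679428100586), 89.93617248535156) 76.827488748445
 54.6 [559.5 222.3 300. ] f [-0.7 -0.5  0.2] op 1.004
```

View pics/c9c.png

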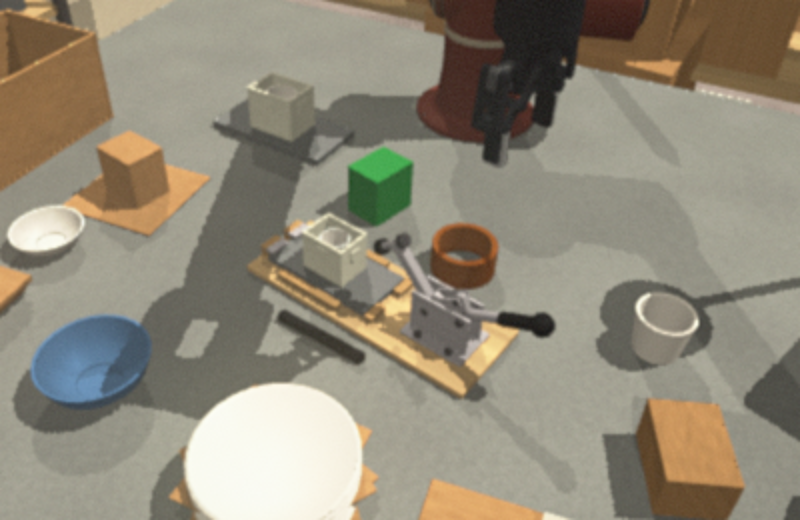

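The handle is back at about 0.05 rad, the base is in its nest, the lid is on the sheet and the robot is clear, so I hand in.

```bash
python3 -c "
from h import *
env.close_job(); print('done')"
```

```text
the job is handed in; nothing more can be done
done
```

I locked the clamp, drew the lid off the box, set it on the sheet and swung the clamp back open. The job is handed in at about 55 s of the 72 s allowed; no verdict is reported.

**Last checks, all within tolerance:**
- **Handle:** about 0.05 rad from fully open, measured from the ball position; the limit is 0.25.
- **Lid:** standing flat on the sheet with its top at 84 mm, as expected, and its centre within about 2 mm of the sheet's. I measured this right after release; in the final picture it stands in the same place.
- **Box base:** neck within about 1 mm of its place, at normal height.
- **Bystanders:** they look unmoved in the pictures; I did not measure them.
- **Robot:** clear of everything.

**What went wrong on the way:**
- **First lock:** the ball slipped in the jaws and the handle stopped at about 1.12 rad, right at the threshold. I had already raised the lid 15 mm when I noticed. I pushed the lid back down, pushed the handle to its stop (about 1.2 rad), and then drew the lid.
- **First opening:** the ball slipped out of the jaws near dead centre, leaving the clamp close to locked. I opened it by pushing the handle's sleeve over with shut fingers.

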